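# Open the sheet guide on a screen-printing register board

## Robot

A 7-joint arm with a two-finger parallel gripper is mounted at the origin on the work surface. World frame = base frame: x ahead of the robot, y to its left, z up, the work surface at z = 0. Lengths are in mm, angles in rad, forces in N, time in s.
With the tool pointing down it reaches from about 400 to 875 mm from the base axis. Payload 4.4 kg.
Tool frame: the origin (TCP) lies at the very end of the fingers, on their centre line; the grasp point (between the pads) lies 19 mm behind it; z points along the fingers, y is the direction in which the jaws open and shut (so a half turn about z gives the same grasp; the last joint's range is limited). The gripper opens to 85 mm and grips with 20 to 120 N. Pads are 22 mm wide; open, the fingers measure 114 mm over their backs; the gripper's body (76 mm by 85 mm) begins 54 mm behind the grasp point. The pads swing forward as they close: fully open they stand 13 mm farther back than shut.
Start: joints at [-1.295, 0.628, 0.038, 1.517, -0.027, 0.996, -0.02], TCP at [217.846, 612.422, 231.313] pointing down, gripper open.
Joint ranges: [-3.06, 3.06], [-0.37, 2.12], [-1.25, 1.32], [0.18, 2.47], [-1.1, 4.24], [0.23, 1.98], [-2.94, 2.94]. Speed limits (rad/s): [2.57, 2.57, 3.14, 3.14, 3.14, 3.14, 3.14].

## Interface

Orientations are given as [roll, pitch, yaw] about the fixed x, y, z axes, in that order (R = Rz(yaw) Ry(pitch) Rx(roll)).
In Python, from cell import ctrl gives the robot as it stands.
- The arm moves only by the shell command python3 -m crank 'ROWS' [OPENING]. ROWS is JSON, a list that holds one entry, the list of rows, each a list of 6 numbers: the shift along the tool's x, y, z in units of 30 mm (1.0 is 30 mm), then the turn, a rotation vector about the tool's x, y, z in units of 6 degrees (1.0 is 6 degrees). In form: [[[tx, ty, tz, rx, ry, rz], ...]]. A call has 1 to 12 rows; each row shifts and turns the pose as measured when the row begins, along the tool's axes as they then stand; what a row does not reach is not made up. A row lasts 1/12 s, in which the tool goes at most 41.7 mm and 7.16 degrees, less where a joint would pass 70% of its speed; a pose out of reach is approached as far as the arm can. A call is refused whole if a number of a shift passes 1 or a number of a turn 1, either way. A call with a gripper value outside its range is refused whole. OPENING is the gripper command: -1 is fully open, 1 is shut, values between are in proportion, set as the call begins (- or left out, the last holds). The fingers move at their own pace and stop on an object; the grip force is fixed at half the most. Time passes only in rows, so rows that do not move let the fingers close. It gives the time, the measured TCP pose, the force and the opening at its end, in the units of the state.
- ctrl.read_state(): the state, without advancing time (a new reading comes with each control period).
- ctrl.get_image(name): name is "scene" or "top" or "wrist"; returns a dict with "color" (420x560x3 uint8, red, green, blue), "depth" (420x560 float32, mm along the optical axis (not along the pixel's ray), 0 where there is no reading), "camera_matrix" (3x3 intrinsics, pixels), "R" (3x3) and "t" (3): a world point X has camera coordinates R X + t. Camera axes: x right, y down, z forward; pixel columns grow to the right and rows downward; lengths in mm; the calibration is good to about 2 mm. The wrist camera is an equidistant fisheye: a pixel r from the principal point sees the ray r / f radians off the axis. A picture is of the moment at which its call begins.
- ctrl.finish_job(): hands the job in, once; it reports no verdict.
Trained networks look in a picture, given as the dict that the camera call returned (one of the last four; its "shot" number tells which), for a name from the list of things; names that differ only in an ending like _2 or _b are one class to them, and where a whole thing is asked for, a point or a joint stands for the part that bears it (a point fixed in the world has none). Each returns a list of dicts, best first, with "conf" (0 to 1); they miss things now and then, are a little off and sometimes report something else, mostly with a low value. They report only what shows in the picture. A call takes as long as a camera call.
- ctrl.search_frame(query, picture): "extent" ([centre column, centre row, width, height] in pixels, round what is visible of it).
The state is a dict: "clock": time; "qpos": joint angles; "qd": joint speeds; "tau": joint torques, N m; "eef_pos": TCP position; "tool_rot": TCP orientation; "force": force on the tool from outside, world axes, zero at the start; "torque": the same for the moment, N m; "width": finger opening in mm.
Only numpy, scipy, OpenCV 4.12 (cv2) and the standard library are available. Lean on these libraries where they do the work, as an engineer would, in place of code of your own. Each camera call takes 0.05 s, during which the arm holds its last target. There are 200 camera calls.

## Task

Press the green lock button on the sheet-guide carriage down with the fingertips and, keeping it held down all the way, push the carriage along its rail until it is fully home against the red end stop. Then let the button spring back up so that the carriage is locked there, and move clear. Nothing needs gripping or lifting: leave the ink jar, tape roll and squeegee on the board where they are.

Things in the scene. Friction and masses are not known exactly. Their poses are not given: they have to be found in the camera images.
- board: plywood register board 300 x 460 x 12 mm lying fixed on the press bed; origin at the centre of its underside, z up. Its y axis is the sliding direction, towards the red end stop; its x axis points away from the robot to the side where the loose things stand. The aluminium rail lies along y at x = -50 mm, 420 mm long, its top 32 mm above the bed.
- end_stop (a point): top edge of the inner face of the red end stop, on the rail's centre line, 67 mm above the bed; the stop is a block 76 mm wide across the rail, 22 mm thick. Axes as the board's.
- carriage (a joint): travel of the grey carriage along the rail in m: grows towards the red stop, 0.22 = its leading face rests against the stop (hard limit), 0 = the other end; starts at 0 to 0.10. The carriage (0.6 kg, 76 mm wide, 96 mm long) slides easily, damped, while the button is down (under 1 N at 50 mm/s). With the button up a pawl locks it in the nearest notch of a rack, notches 8 mm apart, one of them exactly at the stop. It stays captive on the rail.
- lock_button (a joint): how far the green lock button is pressed, in m: 0 = up (locked), 0.008 = fully down. About 4 N starts it, about 7 N holds it fully down; the lock is free from 4 mm on. It springs back when released.
- button_top (a point): centre of the green button's flat top, 59 mm above the bed when up; the button rides on the carriage and measures 44 mm across the rail by 58 mm along it. It stands 12 mm above the grey deck around it. Axes as the board's.
- push_face (a point): middle of the upright grey face of the carriage's raised hump, 66 mm above the bed; the face looks back (-y) over the button and stands 30 mm towards the red stop from the button's centre. The hump is 76 mm wide, 30 mm thick, its top 75 mm above the bed. A fingertip holding the button down may push on this face. A steel fence, 45 mm high, reaches from the hump to x = +55 mm on the board. Axes as the board's.
- ink_jar: loose white plastic ink jar with blue lid, 56 mm across, 75 mm high, standing on the board; origin at the centre of its underside. Leave alone.
- tape_roll: loose orange roll of tape lying flat on the board, 72 mm across, 25 mm high; origin at the centre of its underside. Leave alone.
- squeegee: loose small squeegee lying on the board, wooden handle 28 x 130 x 30 mm with a green blade along one long side; origin under the middle of the handle. Leave alone.

How it is judged:
By the outcome, as a careful person would: the job done as asked, in the order asked, and still so for the second after the job is handed in, with the robot touching nothing.
It also fails if it takes over 40 s, if anything falls off the work surface, if the arm or the gripper's body presses on something with over 40 N, if the wrist force passes 120 N, or if a joint passes its speed limit or range.

## Working session

There is one attempt and no reset: what is moved stays moved. The work goes in short steps, Python scripts to look and compute and a shell command to move; the robot and the scene stay as the last step left them, time stands still between calls to the robot, and variables do not carry over. Pictures are saved under pics/ and viewed, about 8 in all and at most 12, crops included, and the job is handed in when it is done.

```bash
mkdir -p pics; ls; python3 - <<'E'
from cell import ctrl
import cv2,numpy as np
s=ctrl.read_state();print(s)
for n in("scene","top"):
    p=ctrl.get_image(n);cv2.imwrite(f"pics/{n}0.png",p["color"][:,:,::-1])
    np.savez(f"{n}0.npz",**{k:p[k] for k in("color","depth","camera_matrix","R","t")})
    for q in("end_stop","lock_button","carriage","button_top","board","push_face"):
        try:print(n,q,[(r["conf"],np.round(r["extent"])) for r in ctrl.search_frame(q,p)[:2]])
        except Exception as e:print(n,q,e)
E
```

```text
pics
{'clock': 0.0, 'qpos': array([-1.29478419,  0.6293454 ,  0.03842316,  1.51836277, -0.0270038 ,
        0.99631279, -0.02002355]), 'qd': array([-0.00042089,  0.00019203,  0.00018716,  0.00156565, -0.00075495,
        0.00088572, -0.00023289]), 'tau': array([-9.34163108e-05, -5.63406479e+01,  1.22609787e+00, -1.93432420e+01,
        1.09929498e-02,  1.09672672e-02, -1.91960470e-05]), 'eef_pos': array([217.62758873, 611.81908947, 230.39090074]), 'tool_rot': array([-3.13968173e+00,  1.10331032e-05,  2.79977023e+00]), 'force': array([-1.02202839,  0.4963605 , -0.69976106]), 'torque': array([ 0.01062743, -0.04349187,  0.01083878]), 'width': 85.40669083573547}
scene end_stop [(0.86, array([270., 231., 293., 156.]))]
scene lock_button [(0.56, array([272., 185.,  34.,  25.]))]
scene carriage [(0.96, array([277., 204.,  56.,  85.]))]
scene button_top [(0.66, array([271., 184.,  35.,  22.])), (0.18, array([279., 204.,  55.,  86.]))]
scene board []
scene push_face [(0.85, array([278., 204.,  59.,  79.])), (0.63, array([272., 184.,  34.,  24.]))]
top end_stop [(0.74, array([303., 234., 218., 156.]))]
top lock_button [(0.67, array([304., 251.,  28.,  26.])), (0.19, array([298., 252.,  53.,  38.]))]
top carriage [(0.97, array([298., 244.,  52.,  66.]))]
top button_top [(0.86, array([305., 252.,  24.,  20.]))]
top board [(0.82, array([303., 231., 216., 151.]))]
top push_face [(0.85, array([295., 250.,  52.,  41.]))]
```

View pics/scene0.png

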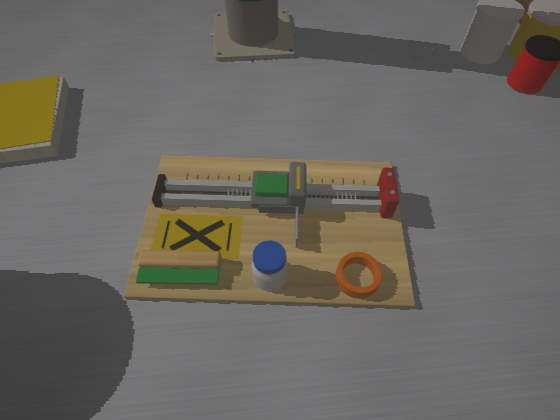

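View pics/top0.png

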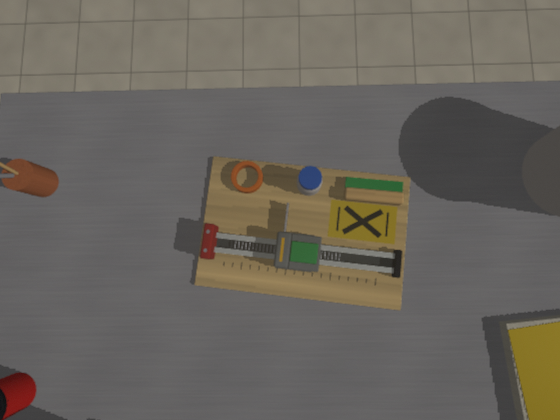

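```bash
cat >h.py <<'E'
import numpy as np,cv2
def cloud(p):
    d=np.asarray(p["depth"]);K=p["camera_matrix"];h,w=d.shape
    u,v=np.meshgrid(np.arange(w),np.arange(h))
    c=np.stack([(u-K[0,2])/K[0,0]*d,(v-K[1,2])/K[1,1]*d,d],-1)
    X=(c-p["t"])@np.asarray(p["R"]) ; X[d==0]=np.nan
    return X
def masks(p):
    hsv=cv2.cvtColor(np.ascontiguousarray(p["color"]),cv2.COLOR_RGB2HSV);H,S,V=[hsv[...,i].astype(int) for i in range(3)]
    return {"green":(H>40)&(H<85)&(S>90),"red":((H<6)|(H>174))&(S>130)}
E
python3 - <<'E'
from h import *
for n in("scene","top"):
    p=dict(np.load(n+"0.npz"));X=cloud(p)
    for k,m in masks(p).items():
        nl,l,st,c=cv2.connectedComponentsWithStats(m.astype(np.uint8))
        for i in range(1,nl):
            if st[i,4]>40:
                q=X[l==i];q=q[~np.isnan(q[:,0])]
                t=q[abs(q[:,2]-np.percentile(q[:,2],90))<4]
                print(n,k,st[i],"all med",np.median(q,0).round(),"top mean",t.mean(0).round(1),len(t),"minrect",cv2.minAreaRect(t[:,:2].astype(np.float32)))
E
```

```text
scene green [255 173  33  24 704] all med [554.   4.  59.] top mean [550.9   5.   59. ] 623 minrect ((549.8236083984375, 4.629640579223633), (56.0160026550293, 44.57494354248047), 81.46148681640625)
scene green [ 136  267   83   18 1278] all med [ 700. -155.   30.] top mean [ 699.2 -154.4   30.1] 1238 minrect ((698.7002563476562, -154.68829345703125), (127.84837341308594, 26.521787643432617), 83.9940185546875)
scene red [ 507   47   53   47 1367] all med [281. 614.  48.] top mean [275.1 619.8  81.8] 137 minrect ((269.7925109863281, 623.7222900390625), (78.29583740234375, 33.64361572265625), 48.46531677246094)
scene red [377 168  22  50 725] all med [588. 205.  62.] top mean [578.8 209.6  66.6] 342 minrect ((575.5902709960938, 210.6812744140625), (19.679792404174805, 75.42823028564453), 82.49006652832031)
top green [345 177  58  15 569] all med [ 700. -156.   31.] top mean [ 699.6 -155.8   31.5] 527 minrect ((699.8807983398438, -155.85801696777344), (126.65604400634766, 23.355209350585938), 84.42791748046875)
top green [290 241  28  23 525] all med [550.   5.  60.] top mean [549.5   4.5  60.5] 472 minrect ((549.6235961914062, 4.743125915527344), (55.599151611328125, 41.69680404663086), 82.80392456054688)
top red [200 224  18  35 413] all med [575. 205.  67.] top mean [574.7 209.5  67.9] 297 minrect ((575.4127197265625, 210.12405395507812), (21.913095474243164, 72.5316390991211), 82.40792846679688)
top red [   0  373   36   47 1129] all med [267. 604.  50.] top mean [259.9 604.6  83.4] 106 minrect ((257.09228515625, 606.096923828125), (62.73046112060547, 16.8144474029541), 10.468729972839355)
```

Both views agree. The button is at about (272,185) in scene and (305,252) in top, and the red stop is at (388,192) and (209,241). That puts the button top at about (550, 4.7, 59) and the stop centre at (575.5, 210.4, 67). The slide heading is about 82.9°, with about 136 mm of travel left. I'll shut the fingers, turn about 12.5° so the jaw axis lies along the rail, and go over.

```bash
python3 -m crank '[[[0,0,0,0,0,-0.7],[0,0,0,0,0,-0.7],[0,0,0,0,0,-0.7],[-0.7,-0.95,0,0,0,0],[-0.7,-0.95,0,0,0,0],[-0.7,-0.95,0,0,0,0],[-0.7,-0.95,0,0,0,0],[-0.7,-0.95,0,0,0,0],[-0.7,-0.95,0,0,0,0],[-0.7,-0.95,0,0,0,0],[-0.7,-0.95,0,0,0,0]]]' 1
cat > w.py <<'E'
import numpy as np
from cell import ctrl
from scipy.spatial.transform import Rotation as R
s=ctrl.read_state();T=R.from_euler('xyz',s["tool_rot"])
b=np.array([549.7,4.7]);e=np.array([575.5,210.4]);y=(e-b)/np.linalg.norm(e-b);x=np.array([y[1],-y[0]])
g=np.r_[b+10*y,80]
print("clock",s["clock"],"pos",s["eef_pos"].round(1),"yaw err deg",np.degrees(np.arctan2(*(T.apply([0,1,0])[[1,0]]))-np.arctan2(y[1],y[0])).round(2),"tilt",T.apply([0,0,1]).round(3))
print("to goal, tool units",(T.inv().apply(g-s["eef_pos"])/30).round(2),"along/across from initial button",(s["eef_pos"][:2]-b)@y,(s["eef_pos"][:2]-b)@x,"F",s["force"].round(1),"w",s["width"])
E
python3 w.py
```

```text
clock: 1.62
eef_pos: [358.2, 368.4, 229.3]
tool_rot: [3.132, -0.004, 3.049]
force: [0.5, -0.5, 1.3]
width: -0.5
clock 1.6167 pos [358.2 368.4 229.3] yaw err deg 1.86 tilt [-0.003  0.01  -1.   ]
to goal, tool units [ -7.5  -11.2    4.84] along/across from initial button 336.99189843155955 -235.26569847389598 F [ 0.5 -0.5  1.3] w -0.45118872258120657
```

```bash
python3 -m crank '[[[-0.65,-0.97,0,0,0,0.3],[-0.65,-0.97,0,0,0,0],[-0.65,-0.97,0,0,0,0],[-0.65,-0.97,0,0,0,0],[-0.65,-0.97,0,0,0,0],[-0.65,-0.97,0,0,0,0],[-0.65,-0.97,0,0,0,0],[-0.65,-0.97,0,0,0,0],[-0.65,-0.97,0,0,0,0],[-0.65,-0.97,0,0,0,0],[-0.5,-0.8,0,0,0,0],[0,0,0,0,0,0]]]'; python3 w.py
```

```text
clock: 2.62
eef_pos: [539.6, 3.4, 229.1]
tool_rot: [3.132, 0.008, 3.006]
force: [0.2, -1.1, 0.1]
width: -0.1
clock 2.6167 pos [539.6   3.4 229.1] yaw err deg -0.64 tilt [ 0.009  0.008 -1.   ]
to goal, tool units [-0.28  0.37  4.97] along/across from initial button -2.523479922070701 -9.827131168635594 F [ 0.2 -1.1  0.1] w -0.0839465271534527
```

```bash
python3 -m crank '[[[-0.28,0.37,0,0.05,-0.05,-0.1],[0,0,0.9,0,0,0],[0,0,0.9,0,0,0],[0,0,0.9,0,0,0],[0,0,0.9,0,0,0],[0,0,0.7,0,0,0],[0,0,0.3,0,0,0],[0,0,0,0,0,0],[0,0,0,0,0,0]]]'; python3 w.py
```

```text
clock: 3.37
eef_pos: [557.0, 12.3, 89.3]
tool_rot: [3.135, 0.023, 3.009]
force: [0.1, 0.9, 0.2]
width: 0.1
clock 3.3667 pos [557.   12.3  89.3] yaw err deg -0.43 tilt [ 0.024  0.003 -1.   ]
to goal, tool units [0.22 0.05 0.31] along/across from initial button 8.42097220957826 6.344210364286852 F [0.1 0.9 0.2] w 0.09877977475849345
```

```bash
python3 -m crank '[[[0.2,0.05,0.2,0,0.23,0.05],[0.0,0,0.1,0,0,0],[0,0,0,0,0,0]]]'; python3 w.py; python3 - <<'E'
from cell import ctrl
import cv2
p=ctrl.get_image("scene");c=p["color"][130:330,120:420,::-1];cv2.imwrite("pics/s1.png",cv2.resize(c,None,fx=2.5,fy=2.5,interpolation=cv2.INTER_CUBIC))
E
```

```text
clock: 3.62
eef_pos: [553.1, 15.3, 82.6]
tool_rot: [3.134, 0.002, 3.004]
force: [0.7, -0.4, -0.3]
width: -0.2
clock 3.6167 pos [553.1  15.3  82.6] yaw err deg -0.74 tilt [ 0.003  0.007 -1.   ]
to goal, tool units [ 0.07 -0.03  0.09] along/across from initial button 10.979017125892025 2.029414887842999 F [ 0.7 -0.4 -0.3] w -0.19762653047384487
```

View pics/s1.png

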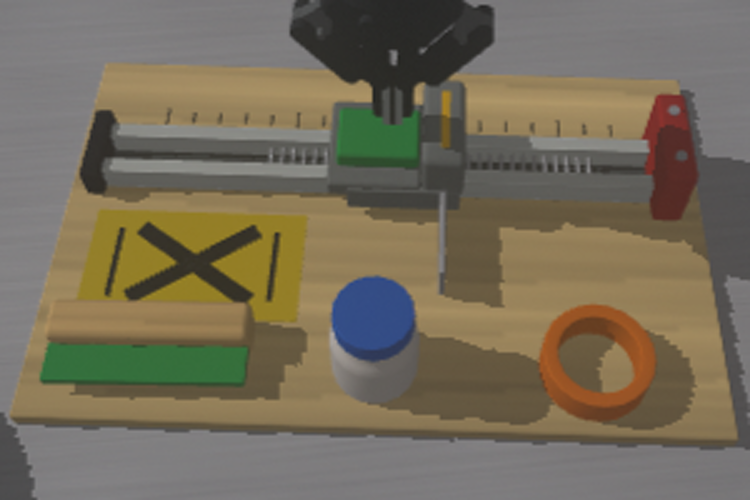

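The shut fingers (crop px ~392,105) hang over the front half of the button (335–420), clear of the hump at 425. Next I'll check whether the fence will clear the tape roll.

```bash
python3 - <<'E'
from h import *
b=np.array([549.7,4.7]);e=np.array([575.5,210.4]);y=(e-b)/np.linalg.norm(e-b);x=np.array([y[1],-y[0]])
for n in("scene","top"):
    p=dict(np.load(n+"0.npz"));X=cloud(p)
    a=(X[...,:2]-b)@x-50;l=(X[...,:2]-b)@y;z=X[...,2]
    hsv=cv2.cvtColor(p["color"],cv2.COLOR_RGB2HSV)
    m=(hsv[...,0]<14)&(hsv[...,1]>170)&(z>25)&(z<45)&(a>20)&(a<150)&(l>50)&(l<230)
    print(n,"tape across",np.nanpercentile(a[m],[1,99]),"along",np.nanpercentile(l[m],[1,99]),m.sum())
    f=(z>38)&(z<52)&(a>-5)&(a<70)&(l>25)&(l<65)
    print("fence across max",np.percentile(a[f],[50,98]),"along",np.percentile(l[f],[5,95]),f.sum())
E
```

```text
scene tape across [ 71.24031289 138.58000744] along [111.87043546 180.08550503] 802
fence across max [24.98853202 53.83371765] along [45.5535082  49.20005013] 87
top tape across [ 70.54869325 137.88428417] along [111.08299181 178.61061761] 346
fence across max [23.85818169 52.61276272] along [43.62206718 47.20546618] 51
```

```bash
python3 -m crank '[[[0.05,0,0.5,0,0,0.1],[0,0,0.3,0,0,0],[0,0,0.15,0,0,0],[0,0,0,0,0,0]]]'; python3 w.py
```

```text
clock: 4.0
eef_pos: [555.1, 15.9, 56.7]
tool_rot: [3.132, 0.01, 2.993]
force: [-1.5, 0.2, 5.2]
width: -0.0
clock 4.0 pos [555.1  15.9  56.7] yaw err deg -1.35 tilt [ 0.011  0.008 -1.   ]
to goal, tool units [ 0.12 -0.06 -0.78] along/across from initial button 11.819619374137256 3.984921091643606 F [-1.5  0.2  5.2] w -0.038158003433696526
```

```bash
python3 -m crank '[[[0.05,0,0.15,0,0.08,-0.1],[0,0,0.05,0,0,0],[0,0,0.02,0,0,0]]]'; python3 w.py
```

```text
clock: 4.25
eef_pos: [555.1, 16.2, 52.4]
tool_rot: [3.132, 0.004, 3.004]
force: [-1.5, 0.6, 6.7]
width: -0.0
clock 4.25 pos [555.1  16.2  52.4] yaw err deg -0.71 tilt [ 0.005  0.009 -1.   ]
to goal, tool units [ 0.13 -0.06 -0.92] along/across from initial button 12.126711837796705 3.9660206910827274 F [-1.5  0.6  6.7] w -0.011435152828345554
```

```bash
python3 -m crank '[[[0.03,0.1,0.04,0,0,-0.05],[0.03,0.12,0.04,0,0,-0.05],[0,0.15,0.04,0,0,0],[0,0.15,0.04,0,0,0]]]'; python3 w.py
```

```text
clock: 4.58
eef_pos: [556.9, 29.9, 51.7]
tool_rot: [3.133, 0.008, 3.012]
force: [-2.7, 0.0, 5.9]
width: 0.2
clock 4.5833 pos [556.9  29.9  51.7] yaw err deg -0.26 tilt [ 0.009  0.008 -1.   ]
to goal, tool units [ 0.12 -0.52 -0.95] along/across from initial button 25.860693881459664 3.976934306330217 F [-2.7  0.   5.9] w 0.19234966120772737
```

```bash
python3 -m crank '[[[0.03,0.15,0.04,0,0.05,0],[0.03,0.15,0.04,0,0,0],[0,0.15,0.03,0,0,0],[0,0.15,0.04,0,0,0],[0,0.15,0.03,0,0,0],[0,0.15,0.04,0,0,0]]]'; python3 w.py
```

```text
clock: 5.08
eef_pos: [560.2, 56.4, 51.5]
tool_rot: [3.133, 0.006, 3.011]
force: [-1.6, 0.1, 6.6]
width: 0.2
clock 5.0833 pos [560.2  56.4  51.5] yaw err deg -0.35 tilt [ 0.007  0.007 -1.   ]
to goal, tool units [ 0.12 -1.41 -0.96] along/across from initial button 52.57819216742651 3.9878875500557185 F [-1.6  0.1  6.6] w 0.21637973475374145
```

```bash
python3 -m crank '[[[0.03,0.16,0.035,0,0.03,0],[0.03,0.16,0.035,0,0,0],[0,0.16,0.035,0,0,0],[0,0.16,0.035,0,0,0],[0,0.16,0.035,0,0,0],[0,0.16,0.035,0,0,0],[0,0.16,0.035,0,0,0],[0,0.16,0.035,0,0,0],[0,0.16,0.035,0,0,0],[0,0.16,0.035,0,0,0],[0,0.16,0.035,0,0,0],[0,0.16,0.035,0,0,0]]]'; python3 w.py
```

```text
clock: 6.08
eef_pos: [567.5, 114.0, 51.6]
tool_rot: [3.134, 0.007, 3.009]
force: [-1.5, 0.4, 6.1]
width: 0.0
clock 6.0833 pos [567.5 114.   51.6] yaw err deg -0.46 tilt [ 0.008  0.007 -1.   ]
to goal, tool units [ 0.1  -3.35 -0.97] along/across from initial button 110.61502522714504 4.044792494507201 F [-1.5  0.4  6.1] w 0.0009547259482814413
```

```bash
python3 -m crank '[[[0.02,0.16,0.035,0,0.03,0],[0,0.16,0.035,0,0,0],[0,0.16,0.035,0,0,0],[0,0.16,0.035,0,0,0],[0,0.14,0.035,0,0,0],[0,0.12,0.035,0,0,0],[0,0.1,0.035,0,0,0]]]'; python3 w.py
python3 - <<'E'
from cell import ctrl
import cv2
p=ctrl.get_image("scene");c=p["color"][130:330,220:440,::-1];cv2.imwrite("pics/s2.png",cv2.resize(c,None,fx=3,fy=3,interpolation=cv2.INTER_CUBIC))
E
```

```text
clock: 6.67
eef_pos: [571.5, 145.3, 51.9]
tool_rot: [3.133, 0.005, 3.009]
force: [-1.1, 0.2, 6.0]
width: 0.3
clock 6.6667 pos [571.5 145.3  51.9] yaw err deg -0.45 tilt [ 0.006  0.008 -1.   ]
to goal, tool units [ 0.1  -4.4  -0.98] along/across from initial button 142.19000557439588 4.09341059649886 F [-1.1  0.2  6. ] w 0.25246563528781635
```

View pics/s2.png

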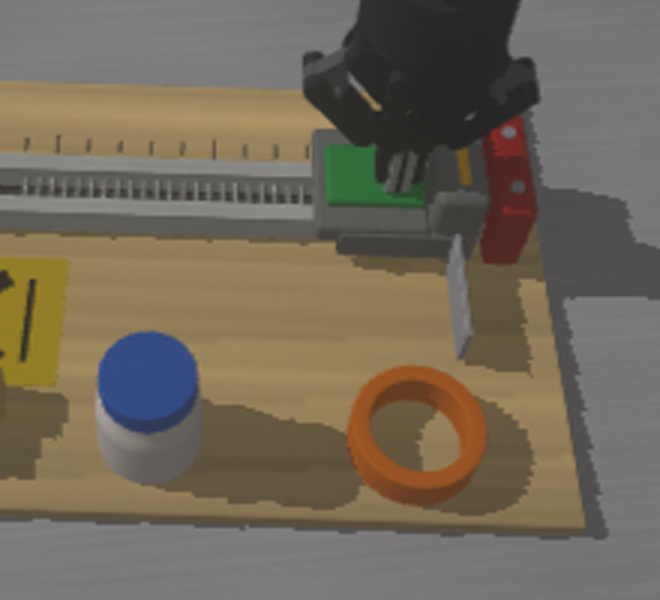

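The carriage is nearly at the stop: its leading edge is at crop ~487 and the stop face is at ~485–490. The button is held down and the tape roll is clear. I'll ease on until there's a reaction force.

```bash
for i in 1; do python3 -m crank '[[[0,0.08,0.04,0,0,0],[0,0.08,0.04,0,0,0],[0,0.08,0.04,0,0,0],[0,0.08,0.04,0,0,0]]]'; done; python3 w.py
```

```text
clock: 7.05
eef_pos: [572.8, 153.5, 51.3]
tool_rot: [3.135, 0.006, 3.009]
force: [-1.2, -4.8, 7.5]
width: -0.1
clock 7.05 pos [572.8 153.5  51.3] yaw err deg -0.44 tilt [ 0.007  0.006 -1.   ]
to goal, tool units [ 0.11 -4.68 -0.99] along/across from initial button 150.518790260469 4.443028583214384 F [-1.2 -4.8  7.5] w -0.07905986748401313
```

```bash
python3 -m crank '[[[0,0.1,0.04,0,0,0],[0,0.1,0.04,0,0,0],[0,0.1,0.04,0,0,0]]]'; python3 w.py
```

```text
clock: 7.3
eef_pos: [573.2, 154.2, 51.0]
tool_rot: [-3.139, 0.004, 3.005]
force: [-2.6, -5.5, 11.3]
width: 0.1
clock 7.3 pos [573.2 154.2  51. ] yaw err deg -0.69 tilt [ 0.003 -0.004 -1.   ]
to goal, tool units [ 0.1  -4.71 -0.95] along/across from initial button 151.28230491113837 4.733839132866474 F [-2.6 -5.5 11.3] w 0.06342635070387691
```

```bash
python3 -m crank '[[[0,0.25,0.0,0,0,0],[0,0.25,0.02,0,0,0],[0,0.25,0.02,0,0,0]]]'; python3 w.py
python3 - <<'E'
from h import *
from cell import ctrl
b=np.array([549.7,4.7]);e=np.array([575.5,210.4]);y=(e-b)/np.linalg.norm(e-b);x=np.array([y[1],-y[0]])
for n in("scene","top"):
    p=ctrl.get_image(n);X=cloud(p);a=(X[...,:2]-b)@x-50;l=(X[...,:2]-b)@y;z=X[...,2]
    g=masks(p)["green"]&(z>45)&(z<65)&(abs(a+50)<40)&(l>80)
    print(n,"button along",np.nanpercentile(l[g],[1,99]),"across",np.nanpercentile(a[g],[1,99]),"z",np.nanmedian(z[g]))
    c=p["color"][150:270,170:430,::-1] if n=="top" else p["color"][140:240,300:420,::-1]
    cv2.imwrite(f"pics/{n}3.png",cv2.resize(c,None,fx=3 if n=="top" else 5,fy=3 if n=="top" else 5,interpolation=cv2.INTER_CUBIC))
E
```

```text
clock: 7.55
eef_pos: [573.6, 156.6, 51.8]
tool_rot: [-3.114, -0.002, 2.994]
force: [-5.2, -12.7, 11.6]
width: -0.3
clock 7.55 pos [573.6 156.6  51.8] yaw err deg -1.3 tilt [-0.006 -0.027 -1.   ]
to goal, tool units [ 0.05 -4.81 -0.8 ] along/across from initial button 153.64522181543046 4.820464518438888 F [ -5.2 -12.7  11.6] w -0.3287899439253811
scene button along [108.61753453 163.52043562] across [-70.11881424 -28.84708153] z 51.58404875023004
top button along [108.4263156  148.58087688] across [-70.58407712 -56.08114677] z 53.08383498926942
```

View pics/scene3.png

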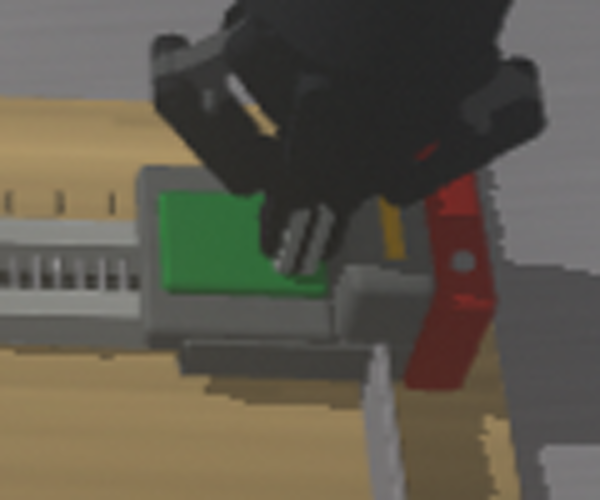

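Button trailing edge has moved about 136 mm, matching the travel needed. The hump is against the red face, with a firm 13 N reaction and the button still down (z ≈ 51.6). I'll release straight up with a little forward bias.

```bash
python3 -m crank '[[[0,0.2,-0.3,0,0,0],[0,0.05,-0.5,0,0,0],[0,0,-0.8,0,0,0],[0,0,-1,0,0,0],[0,0,-1,0,0,0],[0,0,-1,0,0,0],[0,0,-1,0,0,0],[0,0,0,0,0,0]]]'; python3 -m crank '[[[0.8,-1,-0.5,0,0,0],[0.8,-1,-0.5,0,0,0],[0.8,-1,-0.5,0,0,0],[0.8,-1,0,0,0,0],[0.8,-1,0,0,0,0],[0.8,-1,0,0,0,0],[0,0,0,0,0,0],[0,0,0,0,0,0]]]'; python3 w.py
python3 - <<'E'
from h import *
from cell import ctrl
b=np.array([549.7,4.7]);e=np.array([575.5,210.4]);y=(e-b)/np.linalg.norm(e-b);x=np.array([y[1],-y[0]])
def edges(p,lo):
    X=cloud(p);a=(X[...,:2]-b)@x-50;l=(X[...,:2]-b)@y;z=X[...,2]
    g=masks(p)["green"]&(z>45)&(z<65)&(abs(a+50)<40)&(l>lo)
    return np.nanpercentile(l[g],[1,99]).round(1),np.nanmedian(z[g]).round(1),g.sum()
for n in("scene","top"):
    p=ctrl.get_image(n);print(n,"before",edges(dict(np.load(n+"0.npz")),-60),"now",edges(p,60))
    if n=="scene":cv2.imwrite("pics/scene4.png",cv2.resize(p["color"][130:330,120:440,::-1],None,fx=2.5,fy=2.5,interpolation=cv2.INTER_CUBIC))
E
```

```text
clock: 8.32
eef_pos: [574.6, 159.9, 226.9]
tool_rot: [-3.101, -0.008, 2.987]
force: [0.4, 0.5, 0.4]
width: 0.2
clock: 8.98
eef_pos: [397.4, 1.5, 280.2]
tool_rot: [-3.103, -0.007, 2.99]
force: [1.1, 0.5, 0.2]
width: 0.0
clock 8.9833 pos [397.4   1.5 280.2] yaw err deg -1.53 tilt [-0.012 -0.037 -0.999]
to goal, tool units [-5.04  1.46  6.59] along/across from initial button -22.167710079980214 -150.72669923754475 F [1.1 0.5 0.2] w 0.026971332982801473
scene before (array([-27.1,  27.3]), np.float64(58.9), np.int64(703)) now (array([108.4, 164.1]), np.float64(58.8), np.int64(726))
top before (array([-27.3,  27.6]), np.float64(60.3), np.int64(524)) now (array([108.2, 163.8]), np.float64(60.2), np.int64(518))
```

View pics/scene4.png

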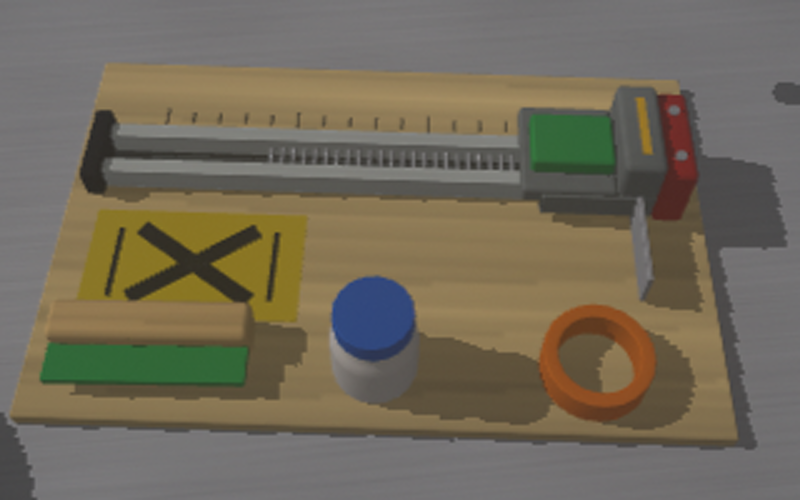

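The hump sits flush against the red stop (crop ~660,130), the button is up, and the jar, tape and squeegee haven't moved. The carriage travelled 136 mm, exactly 17 notches of 8 mm.

```bash
python3 -c "
from cell import ctrl
print(ctrl.finish_job())"
```

```text
the job is handed in; nothing more can be done
None
```

The carriage is home against the red stop and locked, and the job was handed in at about 9 s of the 40 s allowed. I pressed the green button down with the shut fingertips and kept it held while pushing the carriage along. I kept pushing against the stop until about 13 N came back, then lifted straight up and moved clear.

**Last checks:**
- **Carriage:** the button moved about 136 mm in both cameras, against about 136.4 mm estimated to the stop. The picture shows no gap.
- **Button:** it read about 51.5 mm high (about 7.5 mm down) while held. It is back at its starting height of about 59–60 mm.
- **Loose things:** the ink jar, tape roll and squeegee look unmoved in the picture. The fence had about 15 mm to spare at the tape roll.
- **Robot:** the arm is clear, at z = 280 mm with about 1 N on the tool, which is sensor noise.

No check failed. The two cameras differed by about 1–1.5 mm in height, within their calibration. I did not test the lock by pulling on the carriage; I take it as locked because the button is up and the travel is exactly 17 notches of 8 mm.

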